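Set out the labelling station

TASK

Set out the labelling station on the dark bench mat: stand the white label roll in the middle of the blue pad and lay the ball bearing flat and centred on top of the roll as a weight, lay the soap bar in the middle of the yellow pad with its length running across the mat (parallel to the mat's short ends), and stand the date stamp upright on the bare mat, centred, midway between the two pads. Leave the tally counter and the oak gauge where they are.

Things in the scene. Friction and masses are not known exactly. Their poses are not given: they have to be found in the camera images.
- bench_mat: flat dark rubber bench mat with a thin grey border line, fixed to the table, 130 mm (its x) x 320 mm (its y, the long way) x 3 mm thick, lying flat; origin at the centre of its underside. The two pads lie on it, centred across its width, their centres 112 mm from the mat's centre along its +y and -y; which pad is at which end changes.
- blue_pad: blue flat pad, fixed on the mat, 104 mm (x, across the mat) x 76 mm (y) x 3 mm thick, its top 6 mm above the table; origin at the centre of its underside
- yellow_pad: yellow flat pad, fixed on the mat, 104 mm (x, across the mat) x 76 mm (y) x 3 mm thick, its top 6 mm above the table; origin at the centre of its underside
- label_roll: roll of white labels lying flat with its core upright, 68 mm diameter, 40 mm high, 25 mm core hole, about 0.14 kg; origin at the centre of its underside, z up
- bearing: steel ball bearing lying flat, 47 mm outside diameter, 20 mm bore, 14 mm thick, about 0.12 kg; origin at the centre of its underside, z up
- soap_bar: the one green soap bar on the table within reach (the bars in the crates behind the robot are scenery), rounded oval, lying flat, 64 mm wide (its x) x 96 mm long (its y) x 24 mm high, about 0.1 kg; origin at the centre of its underside; its sides are fullest at mid height
- date_stamp: date stamp standing upright, 86 mm high: black base block 33 mm (x) x 50 mm (y) x 34 mm high, thin neck of 14 mm diameter, blue knob 32 mm wide from 56 to 86 mm height, about 0.06 kg; origin at the centre of its underside, z up
- tally_counter: bystander: round chromed hand tally counter, 58 x 56 x 23 mm, origin at the centre of its underside; to be left alone
- bar_gauge: bystander: oak gauge with two upright blocks on a base, 46 (x) x 130 (y) x 48 mm high, origin at the centre of its underside; to be left alone
There are look-alikes about, which are no part of the job. There is more than one size of the bearing; the job needs the largest.

How it is judged:
By the outcome, as a careful person would: the job done as asked, in the order asked, and still so for the second after the job is handed in, with the robot touching nothing.
It also fails if it takes over 98 s, if anything falls off the work surface, if the arm or the gripper's body presses on something with over 40 N, if the wrist force passes 120 N, or if a joint passes its speed limit or range.

ROBOT

A 6-joint arm with a two-finger parallel gripper is mounted at the origin on the work surface; the furniture and walls round the work are solid. World frame = base frame: x ahead of the robot, y to its left, z up, the work surface at z = 0. Lengths are in m, angles in rad, forces in N, time in s.
With the tool pointing down it reaches from about 0.2 to 0.875 m from the base axis. Payload 3.4 kg.
Tool frame: the origin (TCP) lies between the finger pads; the fingertips stand 25 mm ahead of it and the grasp point (between the pads) lies 6 mm ahead of it (r.nose_length is the z of the fingertips in the tool frame, in m); z points along the fingers, y is the line along which they close (so a half turn about z gives the same grasp; the last joint's range is limited). The gripper opens to 94 mm and grips with 3 to 60 N. Pads are 16 mm wide; open, the fingers measure 119 mm over their backs; the gripper's body (75 mm by 177 mm) begins 78 mm behind the grasp point.
Start: joints at [1.093, 0.276, 1.505, -0, 1.361, -0.121], TCP at [0.201, 0.539, 0.23] pointing down, gripper open.
Joint ranges: [-2.89, 2.89], [-0.75, 2.08], [0.22, 2.7], [-1.18, 4.32], [0.11, 2.71], [-2.7, 2.7]. Speed limits (rad/s): [2.57, 2.57, 3.14, 3.14, 3.14, 3.14].

INTERFACE

Orientations are given as a unit quaternion [w, x, y, z].
In Python, from plant import r, gripper_to, inverse_kinematics, vision, models, telemetry gives the robot as it stands. Calls block until the motion is done:
- r.move_to(position, orientation): joint-space move of the TCP to a pose.
- r.move_l(position, rot=None, vel=0.15, guard=None): straight line of the TCP; rot=None keeps the orientation; vel is the mean speed in m/s. With guard (N) it stops when the force on the tool has changed by that much, and returns True; else False.
- r.movej(angles): joint-space move.
- gripper_to(opening, f_grip=None): finger opening in m; f_grip is the grip in N (None keeps the last); returns when the fingers have stopped.
- r.hold(seconds).
- inverse_kinematics(position, orientation): joint angles nearest the present ones, or None.
- vision.snapshot(name): name is "scene" or "side" or "wrist"; returns the picture (480x640x3 uint8, red, green, blue); there is no depth.
- vision.get_calibration(name): a dict with "fx", "fy", "cx", "cy" (pixels), "D" ([k1, k2, p1, p2, k3] as OpenCV has them; the pictures are not rectified), "position" and "orientation" of the camera in the world. Camera axes: x right, y down, z forward; pixel columns grow to the right and rows downward; lengths in m; the calibration is good to about 2 mm. A picture is of the moment at which its call begins: read the wrist's pose just before it. get_calibration takes no time and is no camera call; for the wrist camera it gives the pose at the moment of the call.
A pose or a line that the arm cannot do raises r.PlanningError and nothing moves.
- r.sign_off(): hands the job in; it is judged then, once.
Trained networks look in the newest picture that a camera, given by its name, has taken for a name from the list of things; names that differ only in an ending like _2 or _b are one class to them, and where a whole thing is asked for, a point or a joint stands for the part that bears it (a point fixed in the world has none). Each returns a list of dicts, best first, with "score" (0 to 1); they miss things now and then, are a little off and sometimes report something else, mostly with a low value. They report only what shows in the picture. A call takes as long as a camera call. They do not tell look-alikes from the thing itself.
- models.boxes_of(thing, camera): "at" ([x, y, z] in m, in world coordinates, good to about 4 mm: the middle of the surface that is visible of it).
- models.regions_of(thing, camera): "pixels" (480x640 bool, what is visible of it).
- models.mark_of(thing, camera): "at" ([x, y, z] in m, in world coordinates, good to about 4 mm: a listed point, or the origin of a listed thing).
Readings, each from a call of its own:
- telemetry.current_t(): time.
- telemetry.current_joints(): joint angles.
- telemetry.current_dq(): joint speeds.
- telemetry.current_joint_efforts(): joint torques, N m.
- telemetry.current_ee_pos(): TCP position.
- telemetry.current_tool_rot(): TCP orientation.
- telemetry.current_wrist_force(): force on the tool from outside, world axes, zero at the start.
- telemetry.current_torque(): the same for the moment, N m.
- telemetry.current_opening(): finger opening in m.
- telemetry.current_finger_force(): force on a finger pad.
Only numpy, scipy, OpenCV 4.12 (cv2) and the standard library are available. Lean on these libraries where they do the work, as an engineer would, in place of code of your own. Each camera call takes 0.05 s, during which the arm holds its last target. There are 200 camera calls.

## Working session

There is one attempt and no reset: what is moved stays moved. The work goes in short steps, each a Python script; the robot and the scene stay as the last script left them, time stands still between calls to the robot, and variables do not carry over. Pictures are saved under pics/ and viewed, at most 14 in all, crops included, and the job is handed in when it is done.

```bash
ls; mkdir -p pics
python3 - <<'E'
from plant import r, vision, models, telemetry
import cv2
for n in ("scene","side","wrist"):
    im=vision.snapshot(n); cv2.imwrite(f"pics/{n}0.png",im[:,:,::-1])
    c=vision.get_calibration(n); print(n,c)
    if n!="wrist":
        for t in ("bench_mat","blue_pad","yellow_pad","label_roll","bearing","soap_bar","date_stamp","tally_counter","bar_gauge"):
            print(t,[( [round(float(v),3) for v in d["at"]],round(float(d["score"]),2)) for d in models.mark_of(t,n)])
print(telemetry.current_t())
E
```

```text
pics
scene {'fx': 519.3675295238459, 'fy': 519.3675295238459, 'cx': 312.431473156715, 'cy': 244.11604626518087, 'D': array([-0.09174828,  0.        ,  0.        ,  0.        ,  0.        ]), 'position': array([-0.3437785 ,  0.39808233,  0.91365433]), 'orientation': array([ 0.19373903, -0.47362484,  0.79856508, -0.31692037])}
bench_mat [([0.425, -0.077, 0.001], 0.7), ([0.467, 0.254, -0.002], 0.67)]
blue_pad [([0.459, 0.143, 0.0], 0.79)]
yellow_pad [([0.479, 0.362, 0.001], 0.72)]
label_roll []
bearing [([0.321, -0.389, 0.001], 0.7), ([0.323, -0.306, -0.001], 0.61)]
soap_bar [([0.326, 0.296, 0.001], 0.63)]
date_stamp [([0.429, -0.075, 0.003], 0.55)]
tally_counter [([0.466, -0.367, -0.002], 0.45)]
bar_gauge []
side {'fx': 470.5872449935055, 'fy': 470.5872449935055, 'cx': 320.768254385508, 'cy': 239.1452629170067, 'D': array([0.02082241, 0.        , 0.        , 0.        , 0.        ]), 'position': array([ 0.24787386, -0.80519101,  0.73834962]), 'orientation': array([-0.41300001,  0.9067662 , -0.07742062,  0.03481508])}
bench_mat [([0.465, 0.256, 0.005], 0.93), ([0.43, -0.082, -0.001], 0.41)]
blue_pad [([0.459, 0.141, 0.002], 0.78), ([0.327, 0.293, -0.0], 0.59)]
yellow_pad [([0.474, 0.362, 0.007], 0.7)]
label_roll [([0.389, -0.201, 0.002], 0.56)]
bearing [([0.322, -0.307, 0.0], 0.88), ([0.324, -0.389, 0.0], 0.81), ([0.267, -0.234, -0.002], 0.63)]
soap_bar [([0.326, 0.294, -0.002], 0.82)]
date_stamp [([0.429, -0.081, 0.001], 0.63)]
tally_counter [([0.465, -0.366, -0.001], 0.64)]
bar_gauge [([0.506, -0.213, 0.001], 0.83)]
wrist {'fx': 342.59787366428463, 'fy': 342.59787366428463, 'cx': 321.0617047200804, 'cy': 236.48391341407597, 'D': array([-0.04364468,  0.        ,  0.        ,  0.        ,  0.        ]), 'position': array([0.12401617, 0.56856522, 0.38497261]), 'orientation': array([0.11638925, 0.81338327, 0.56423676, 0.0806106 ])}
1.05
```

View pics/scene0.png

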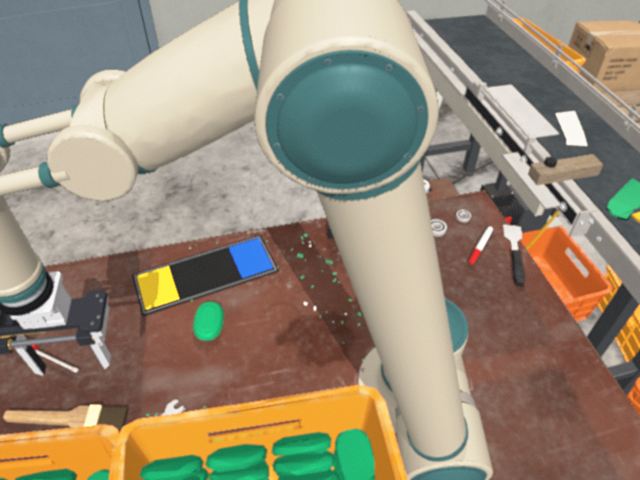

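View pics/side0.png

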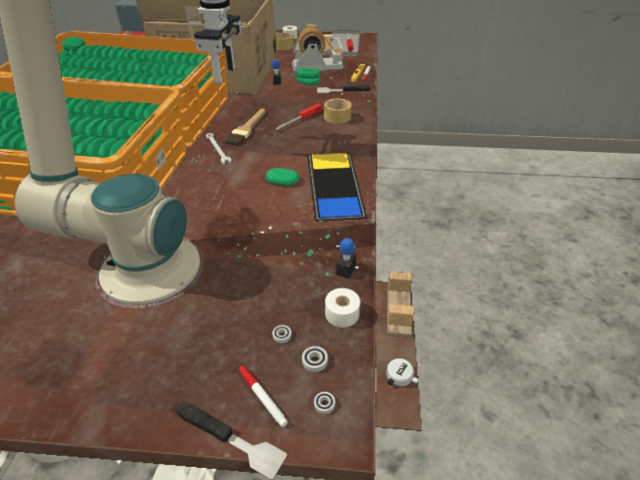

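View pics/wrist0.png

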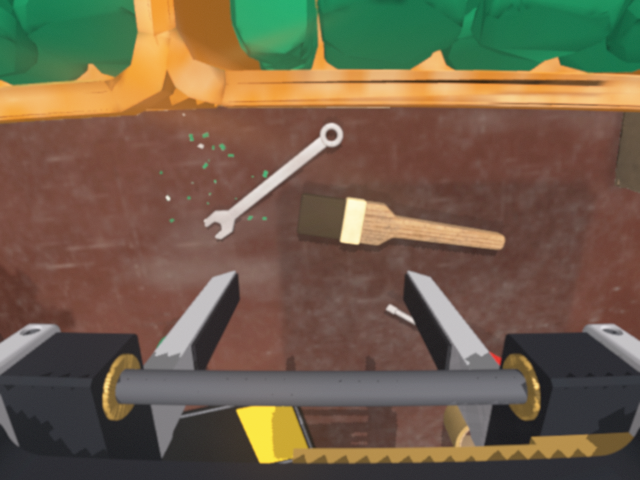

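The side view shows everything clearly: mat at (335,186) with yellow at the far end and blue at the near end, soap at (282,177), stamp at (346,257) and roll at (342,307). There are three bearings at (282,333), (314,358) and (324,402), and the middle one looks largest. The gauge and counter sit on a side plank. In the wrist view the lower half is blocked by the gripper.

```bash
cat > h.py <<'E'
import numpy as np, cv2
from scipy.spatial.transform import Rotation as R
from scipy.optimize import minimize
from plant import r, gripper_to, inverse_kinematics, vision, models, telemetry
def rot(q): return R.from_quat([q[1],q[2],q[3],q[0]])
def qdown(yaw):  # tool z down; tool y at angle yaw+90deg.. tool x axis along yaw, y = -(perp)
    q=(R.from_euler('z',yaw)*R.from_euler('x',np.pi)).as_quat(); return np.array([q[3],q[0],q[1],q[2]])
def proj(c,P):
    M=rot(c["orientation"]).inv(); K=np.array([[c["fx"],0,c["cx"]],[0,c["fy"],c["cy"]],[0,0,1]])
    return cv2.projectPoints(np.asarray(P,float),M.as_rotvec(),-M.apply(c["position"]),K,np.asarray(c["D"],float))[0][:,0]
def ell(a,b,z,n=48,p=2):
    t=np.linspace(0,2*np.pi,n,endpoint=False);C,S=np.cos(t),np.sin(t)
    return np.c_[a*np.sign(C)*abs(C)**(2/p),b*np.sign(S)*abs(S)**(2/p),0*t+z]
def cyl(d,z0,z1): return np.r_[ell(d/2,d/2,z0),ell(d/2,d/2,z1)]
def box(x,y,z0,z1): return np.array([[i*x/2,j*y/2,k] for i in(-1,1) for j in(-1,1) for k in(z0,z1)])
SH={"label_roll":[cyl(.068,0,.04)],"bearing":[cyl(.047,0,.014)],
"soap_bar":[np.r_[ell(.032,.048,.012,p=2.2),ell(.026,.042,.022,p=2.2),ell(.026,.042,.002,p=2.2)]],
"date_stamp":[box(.033,.05,0,.034),cyl(.014,.03,.06),np.r_[cyl(.022,.056,.086),cyl(.032,.064,.078)]],
"bench_mat":[box(.13,.32,0,.003)],"blue_pad":[box(.104,.076,0,.003)],"yellow_pad":[box(.104,.076,0,.003)]}
def sil(c,name,p,z,S=4):
    m=np.zeros((480*S,640*S),np.uint8);Rz=R.from_euler('z',p[2])
    for P in SH[name]:
        h=cv2.convexHull(((proj(c,Rz.apply(P)+[p[0],p[1],z])+.5)*S).astype(np.float32))
        cv2.fillConvexPoly(m,np.round(h).astype(np.int32),1)
    return m
def fit(c,name,mask,p0,z=0,fillhull=True,S=4):
    m=mask.astype(np.uint8)
    if fillhull:
        cs=cv2.findContours(m,cv2.RETR_EXTERNAL,cv2.CHAIN_APPROX_NONE)[0]; m=cv2.drawContours(m*0,[max(cs,key=cv2.contourArea)],-1,1,-1)
    m=cv2.resize(m,None,fx=S,fy=S,interpolation=cv2.INTER_NEAREST)
    def f(p):
        s=sil(c,name,p,z,S); return 1-(s&m).sum()/max(1,(s|m).sum())
    best=None
    for a in ([p0[2]] if name in("label_roll","bearing") else [p0[2]+k*np.pi/4 for k in range(-1,3)]):
        q=np.array([p0[0],p0[1],a])
        o=minimize(f,q,method="Nelder-Mead",options=dict(initial_simplex=q+np.array([[0,0,0],[.01,0,0],[0,.01,0],[0,0,.3]]),xatol=2e-4,fatol=1e-4,maxiter=120))
        if best is None or o.fun<best.fun: best=o
    return best.x,1-best.fun
def find(name,cam,c,near,z=0,yaw=0,tol=.06):
    "fit pose of thing near a rough position"
    best=None
    for d in models.regions_of(name,cam):
        m=d["pixels"]; u=np.argwhere(m).mean(0)[::-1]
        e=np.linalg.norm(u-proj(c,[[near[0],near[1],z+.01]])[0])
        if best is None or e<best[0]: best=(e,m)
    if best is None: return None
    x,s=fit(c,name,best[1],[near[0],near[1],yaw],z)
    return np.round(x,4),round(s,3),int(best[1].sum()),round(best[0],1)
def snap(cam,fn=None):
    c=vision.get_calibration(cam); im=vision.snapshot(cam)
    if fn: cv2.imwrite(f"pics/{fn}.png",im[:,:,::-1])
    return c,im
E
python3 - <<'E'
from h import *
p=telemetry.current_ee_pos();q=telemetry.current_tool_rot();c=vision.get_calibration("wrist")
print(q,rot(q).inv().apply(c["position"]-p)); print((rot(q).inv()*rot(c["orientation"])).as_matrix().round(3), rot(q).as_matrix().round(3))
c,_=snap("side")
near=dict(label_roll=(.389,-.201),bearing=(.322,-.307),soap_bar=(.326,.294),date_stamp=(.429,-.08),bench_mat=(.466,.255),blue_pad=(.459,.142),yellow_pad=(.476,.362))
for n,v in near.items(): print(n,find(n,"side",c,v,z=.003 if "pad" in n else 0))
for v in [(.324,-.389),(.267,-.234)]: print("b",find("bearing","side",c,v))
print(telemetry.current_t())
for x,y,a in [(.53,.30,0),(.53,.3,np.pi/2),(.45,-.22,0),(.45,-.25,-np.pi/2)]:
    print(x,y,a,inverse_kinematics([x,y,.25],qdown(a)))
E
```

```text
[8.96322895e-06 1.77455510e-01 9.84128822e-01 5.37827779e-05] [ 0.082374    0.00104795 -0.15448827]
[[-0.001 -0.96  -0.28 ]
 [ 1.    -0.001 -0.001]
 [ 0.    -0.28   0.96 ]] [[-0.937  0.349  0.   ]
 [ 0.349  0.937  0.   ]
 [ 0.     0.    -1.   ]]
label_roll (array([ 0.3928, -0.2026,  0.0875]), np.float64(0.973), 1163, np.float64(3.6))
bearing (array([ 0.3215, -0.3029,  0.0574]), np.float64(0.946), 506, np.float64(0.9))
soap_bar (array([0.3257, 0.2928, 1.0153]), np.float64(0.905), 424, np.float64(0.4))
date_stamp (array([ 0.4277, -0.0793, -0.361 ]), np.float64(0.82), 518, np.float64(7.6))
bench_mat None
blue_pad (array([ 0.4557,  0.143 , -0.0937]), np.float64(0.953), 745, np.float64(3.3))
yellow_pad (array([ 0.4744,  0.366 , -0.0819]), np.float64(0.921), 493, np.float64(2.2))
b (array([ 0.3267, -0.3866,  0.1071]), np.float64(0.552), 344, np.float64(2.5))
b (array([ 0.2679, -0.2308,  0.0609]), np.float64(0.585), 279, np.float64(2.6))
1.55
0.53 0.3 0 [ 4.00870349e-01  3.17860409e-01  1.39550776e+00 -4.44089210e-16
  1.42822448e+00  1.97166668e+00]
0.53 0.3 1.5707963267948966 [ 4.00870349e-01  3.17860409e-01  1.39550776e+00 -4.44089210e-16
  1.42822448e+00  4.00870349e-01]
0.45 -0.22 0 [-5.93717259e-01  1.52595434e-01  1.62067797e+00 -4.44089210e-16
  1.36831925e+00  9.77079068e-01]
0.45 -0.25 -1.5707963267948966 [-6.42324733e-01  1.73900370e-01  1.59393228e+00 -4.44089210e-16
  1.37376001e+00  2.49926792e+00]
```

Run:
```python
from h import *
near=dict(label_roll=(.3928,-.2026),bearing=(.3215,-.303),soap_bar=(.3257,.2928),date_stamp=(.4277,-.0793),bench_mat=(.466,.255),blue_pad=(.4557,.142),yellow_pad=(.4744,.365))
def views(pos,names,fn):
    r.move_to(pos,qdown(np.pi)); c,im=snap("wrist",fn)
    for n in names: print(n,find(n,"wrist",c,near[n],z=.003 if "pad" in n else 0),telemetry.current_t())
views([.5,.26,.28],["soap_bar","bench_mat","blue_pad","yellow_pad"],"w1")
views([.5,-.2,.28],["label_roll","bearing","date_stamp"],"w2")
a,b=[cv2.imread(f"pics/{f}.png")[:400] for f in("w1","w2")]
cv2.imwrite("pics/w12.png",cv2.resize(np.vstack([a,b]),None,fx=.75,fy=.75))
```

```text
soap_bar (array([0.3258, 0.2966, 1.1107]), np.float64(0.976), 4333, np.float64(4.1)) 3.175
bench_mat (array([0.465 , 0.2546, 3.0543]), np.float64(0.989), 16589, np.float64(4.7)) 3.225
blue_pad (array([ 0.4556,  0.1428, -0.0925]), np.float64(0.969), 5093, np.float64(3.4)) 3.275
yellow_pad (array([ 0.4748,  0.366 , -0.0927]), np.float64(0.98), 5036, np.float64(2.3)) 3.325
label_roll (array([ 0.3918, -0.2027,  0.1738]), np.float64(0.97), 2774, np.float64(3.5)) 5.1083
bearing (array([ 0.3204, -0.303 ,  0.1121]), np.float64(0.968), 1485, np.float64(0.9)) 5.1583
date_stamp (array([ 0.427 , -0.0796, -0.5216]), np.float64(0.925), 1666, np.float64(5.7)) 5.2083
```

View pics/w12.png

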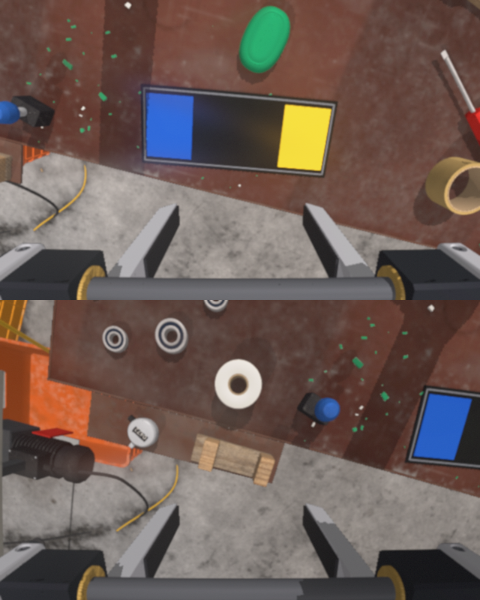

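The top half shows the mat with blue at (168,127) and yellow at (305,137), and the soap at (265,40). The bottom half shows the roll at (239,384), the stamp at (322,408) and the largest bearing at (171,336), with smaller ones beside it. Both cameras' fits agree to about 1 mm, so I'll pick the roll.

```bash
cat >> h.py <<'E'
def pick(x,y,tz,yaw,opening,f,up=.2):
    q=qdown(yaw); gripper_to(opening); r.move_to([x,y,tz+.09],q)
    r.move_l([x,y,tz+.02],vel=.2); hit=r.move_l([x,y,tz],vel=.05,guard=8)
    gripper_to(0.0,f); o=telemetry.current_opening()
    r.move_l([x,y,up],vel=.2)
    print("picked",hit,round(o,4),round(telemetry.current_opening(),4),telemetry.current_finger_force(),telemetry.current_t())
def place(x,y,tz,yaw,opening,up=.2):
    q=qdown(yaw); r.move_to([x,y,tz+.08],q); r.hold(.2)
    r.move_l([x,y,tz+.012],vel=.15); hit=r.move_l([x,y,tz-.002],vel=.02,guard=2.5)
    print("placed",hit,np.round(telemetry.current_ee_pos(),4)); r.hold(.2)
    gripper_to(opening); r.move_l([x,y,max(up,tz+.1)],vel=.2); print(telemetry.current_t())
E
python3 - <<'E'
from h import *
pick(.3922,-.2027,.030,np.pi,.094,20)
place(.4556,.1428,.0365,np.pi,.090)
r.move_to([.54,.16,.28],qdown(np.pi)); c,_=snap("wrist","w3"); print(find("label_roll","wrist",c,(.4556,.1428),z=.006),find("blue_pad","wrist",c,(.4556,.1428),z=.003))
c,_=snap("side","s3"); print(find("label_roll","side",c,(.4556,.1428),z=.006))
E
```

```text
picked False 0.0673 0.0673 19.999734236189397 8.8
placed True [0.4555 0.1428 0.0361]
13.3
(array([0.4556, 0.144 , 0.1053]), np.float64(0.971), 2739, np.float64(0.9)) (array([ 0.4538,  0.1432, -0.0779]), np.float64(0.231), 2908, np.float64(2.3))
(array([0.4551, 0.1418, 0.1626]), np.float64(0.956), 672, np.float64(2.8))
```

Run:
```python
from h import *
pick(.3208,-.303,.028,np.pi/2,.07,20)
place(.4555,.1428,.0745,np.pi/2,.065,up=.2)
r.move_to([.54,.16,.28],qdown(np.pi)); c,im=snap("wrist","w4"); print(find("bearing","wrist",c,(.4556,.1428),z=.046),find("label_roll","wrist",c,(.4556,.1428),z=.006))
c2,im2=snap("side","s4"); print(find("bearing","side",c2,(.4556,.1428),z=.046))
a=proj(c,[[.4556,.1428,.05]])[0].astype(int);b=proj(c2,[[.4556,.1428,.03]])[0].astype(int)
cr=lambda im,u,h:cv2.resize(im[max(0,u[1]-h):u[1]+h,max(0,u[0]-h):u[0]+h,::-1],(380,380))
cv2.imwrite("pics/c4.png",np.hstack([cr(im,a,70),cr(im2,b,50)]))
```

```text
picked False 0.0462 0.0461 19.995108630864706 19.1167
placed True [0.4554 0.1428 0.0741]
23.7333
(array([0.4553, 0.1434, 0.1757]), np.float64(0.97), 1383, np.float64(0.8)) (array([0.4556, 0.1442, 0.007 ]), np.float64(0.966), 1430, np.float64(1.7))
(array([0.4557, 0.142 , 0.1003]), np.float64(0.931), 236, np.float64(1.3))
```

View pics/c4.png

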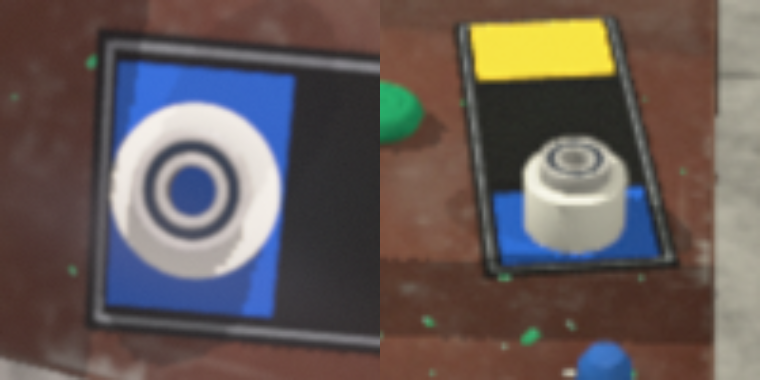

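The bearing sits flat and centred on the roll, and the roll is in the middle of the blue pad. Next is the soap.

Run:
```python
from h import *
r.move_to([.42,.30,.25],qdown(np.pi)); c,_=snap("wrist"); s=find("soap_bar","wrist",c,(.3258,.2966),yaw=1.11); print(s)
x,y,a=s[0]; a=(a+np.pi/2)%np.pi
if a<1.57: a+=np.pi
assert abs(a-2.68)<.15,a
pick(x,y,.028,a,.092,15)
place(.4748,.366,.0345,np.pi-.09,.088)
r.move_to([.56,.34,.28],qdown(np.pi)); c,im=snap("wrist","w5"); print(find("soap_bar","wrist",c,(.4748,.366),z=.006,yaw=np.pi/2-.09))
c2,im2=snap("side","s5"); print(find("soap_bar","side",c2,(.4748,.366),z=.006,yaw=np.pi/2-.09))
b=proj(c,[[.4748,.366,.01]])[0].astype(int)
cv2.imwrite("pics/c5.png",cv2.resize(im[max(0,b[1]-90):b[1]+90,max(0,b[0]-90):b[0]+90,::-1],(450,450)))
```

```text
(array([0.326 , 0.2967, 1.1314]), np.float64(0.966), 4322, np.float64(1.1))
picked False 0.0619 0.0621 14.99991147313267 30.2
placed True [0.4747 0.366  0.034 ]
34.1583
(array([0.4755, 0.3667, 1.4333]), np.float64(0.97), 3873, np.float64(1.0))
(array([0.4754, 0.3668, 1.4434]), np.float64(0.96), 418, np.float64(0.6))
```

View pics/c5.png

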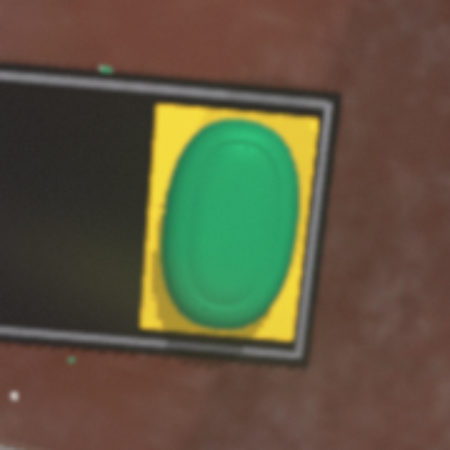

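Run:
```python
from h import *
r.move_to([.52,-.08,.25],qdown(np.pi)); c,im=snap("wrist"); s=find("date_stamp","wrist",c,(.4273,-.0795),yaw=-.5); print(s)
m=sil(c,"date_stamp",s[0],0); cs=cv2.findContours(m,cv2.RETR_EXTERNAL,cv2.CHAIN_APPROX_NONE)[0]
b=proj(c,[[.4273,-.0795,.03]])[0].astype(int); g=cv2.resize(im[:,:,::-1],None,fx=4,fy=4); g2=g.copy(); cv2.drawContours(g2,cs,-1,(0,0,255),1)
y,x=max(0,4*b[1]-200),4*b[0]-200
cv2.imwrite("pics/c6.png",np.hstack([g[y:y+400,x:x+400],g2[y:y+400,x:x+400]]))
```

```text
(array([ 0.4278, -0.0792, -0.5919]), np.float64(0.853), 1411, np.float64(1.5))
```

View pics/c6.png

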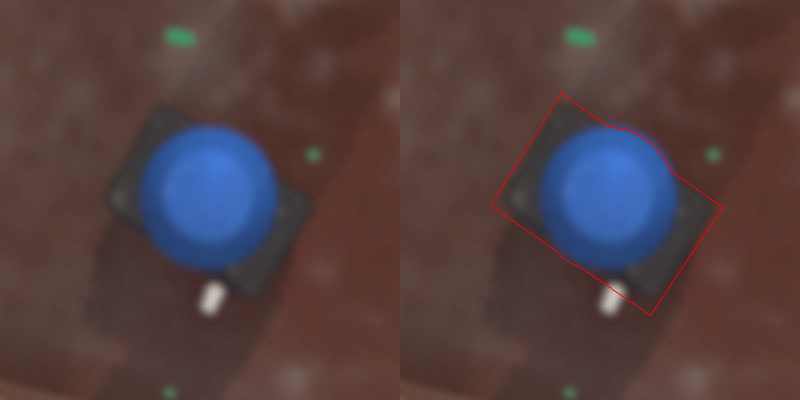

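The stamp stands with its base's long axis as fitted (yaw about -0.58), knob at (208,195) in the crop.

Run:
```python
from h import *
pick(.4272,-.0793,.030,np.pi-.58,.085,15)
place(.4652,.2545,.0335,np.pi-.09,.068)
r.move_to([.54,.25,.30],qdown(np.pi)); c,im=snap("wrist","w7")
for n,p,z in (("date_stamp",(.4652,.2545,-.09),.003),("soap_bar",(.4748,.366,1.48),.006),("bearing",(.4555,.1428,0),.046)): print(n,find(n,"wrist",c,p[:2],z=z,yaw=p[2]))
r.move_to([.3,.45,.3],qdown(np.pi))
c2,im2=snap("side","s7"); print(find("date_stamp","side",c2,(.4652,.2545),z=.003,yaw=-.09),find("bearing","side",c2,(.4555,.1428),z=.046))
b=proj(c2,[[.4652,.2545,.03]])[0].astype(int)
cv2.imwrite("pics/c7.png",np.hstack([cv2.resize(im[:260,120:500,::-1],(500,342)),cv2.resize(im2[b[1]-60:b[1]+60,b[0]-50:b[0]+50,::-1],(285,342))]))
print(telemetry.current_t())
```

```text
picked False 0.0501 0.0503 14.926728308200836 40.225
placed True [0.4651 0.2545 0.033 ]
44.625
date_stamp (array([0.4646, 0.2561, 3.0662]), np.float64(0.886), 1124, np.float64(1.0))
soap_bar (array([0.4753, 0.3666, 1.4432]), np.float64(0.977), 3354, np.float64(1.2))
bearing (array([0.4548, 0.1427, 0.1626]), np.float64(0.968), 1358, np.float64(1.0))
(array([ 0.4653,  0.2508, -0.1944]), np.float64(0.746), 306, np.float64(9.4)) (array([ 0.4549,  0.1421, -0.0118]), np.float64(0.937), 242, np.float64(1.4))
46.7333
```

View pics/c7.png

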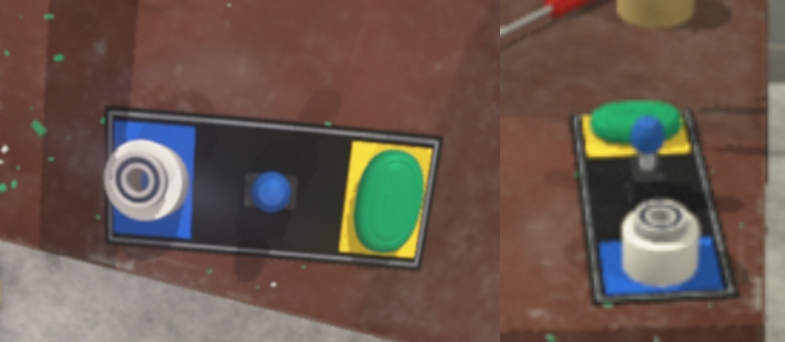

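The pictures show the roll and bearing centred on blue, the stamp upright at mat centre and the soap across the yellow pad. The gripper is clear of everything, so I'll hand in.

```bash
python3 -c "
from plant import r
print(r.sign_off())"
```

```text
the job is handed in; nothing more can be done
None
```

The labelling station is set out as asked and handed in at about 47 s: the roll and largest bearing, the soap (about 2° off square) and the stamp all measure within about 2 mm of where they should be, and I did not handle the tally counter or oak gauge.

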